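# Close and lock the cassette clamp through its L-slot

### The job

Close and lock the clamp on the cassette: with the closed fingers push the red knob along its slot, away from the near end, up to the corner, so that it drives the blue jaw and the cassette up towards the steel stop, then push it round the corner to the right and along the short leg fully to its end, by the green dot. Only push: never lift the knob's pin out of the slot, do not touch or lift the cassette, and leave the forceps, the petri dish and the mould where they are. Finish with the hand clear.

Things in the scene. Friction and masses are not known exactly. Their poses are not given: they have to be found in the camera images.
- fixture: Cassette clamp: aluminium plate 183 x 130 mm, top face 20 mm above the bench, fixed. Origin: at bench level below the middle of the short slot leg; x runs towards the steel stop, y left. Plate x -95 to 88, y -65 to 65 mm. L-slot 16 mm wide and deep. Two rails (x -30 to 82, y 50 to 60 and -60 to -50) rise 9 mm above the top face, the stop (near face x = 68, 80 mm wide) 12 mm.
- slot_start (a point): Near end of the slot's long leg: where the pin's axis stands there, on the plate's top face, fixture (-65, 25, 20) mm. A white dot is beside it. The long leg runs straight from here 65 mm along fixture +x to the corner.
- slot_corner (a point): Corner of the slot: where the pin's axis stands there, on the plate's top face, fixture (0, 25, 20) mm. The short leg runs from here 50 mm along fixture -y.
- slot_end (a point): Locked end of the slot's short leg: where the pin's axis stands there, on the plate's top face, fixture (0, -25, 20) mm. A green dot on the plate lies 16 mm beyond it.
- follower: Loose slippery pin, about 0.4 kg: stem 13 mm thick reaching 13 mm down into the slot (1.5 mm play each side), steel collar 40 mm across, 8 mm thick, sliding on the top face, red knob 24 mm across from 8 to 45 mm above that face. Origin: on its axis, at the collar's underside. Starts 0 to 12 mm along the long leg; slides with 1 to 4 N; pushed hard high on the knob against a slot end it may tip.
- jaw (a joint): Blue jaw, a cross bar 15 mm thick, 88 mm wide, 12 mm high, sliding on the plate along fixture x. Value in m, growing towards the stop: back face at x = -40 mm + value. Stays where left (about 1 N friction). Starts at 0.010 to 0.016; the follower's collar pushes its back face and brings it to about 0.060 at the corner.
- jaw_front (a point): Middle of the jaw's front face, 6 mm above the plate's top face.
- cassette: Loose green cassette with a pale wax block, 28 x 40 x 13 mm, lying on the plate between jaw and stop, its 28 mm side along fixture x, between two guides 7 mm high. Origin: centre of its underside. The jaw pushes it towards the stop without squeezing it; 1 to 7 mm of gap may remain there.
- forceps: Loose fine forceps with a blue band, 118 mm long, lying on the bench to the right of the clamp. Origin: centre of the underside. Bystander.
- petri_dish: Loose small petri dish, 46 mm in diameter, 14 mm high, on the bench to the left of the clamp. Origin: centre of the underside. Bystander.
- mould: Loose metal embedding mould, 24 x 37 x 9 mm, on the bench to the left of the clamp. Origin: centre of the underside. Bystander.
Not all that is in view belongs to the job. What is shaped like the follower but yellow is not meant.

How it is judged:
On the way:
1. the knob has driven the jaw home (joint above 0.056) (value of joint jaw above 0.056 m), for 0.1 s.
At the end, for the whole second after the job is handed in: The follower stands upright and at rest in the slot within 6 mm of the locked end of the short leg, its collar on the plate (3 mm); the jaw is home (above 0.056) and the cassette lies on the plate, pushed up to within about 11 mm of the stop (horizontal distance between follower and slot_end below 0.006 m and z of follower in the frame of fixture between 0.017 and 0.023 m and angle between follower's own z axis and vertical below 0.1 rad and linear speed of follower below 0.01 m/s and value of joint jaw above 0.056 m and x of cassette in the frame of fixture above 0.043 m and z of cassette in the frame of fixture below 0.025 m); the robot touches nothing.
It fails at once if the follower is lifted (more than 6 mm) out of its slot (z of follower in the frame of fixture above 0.026 m).
It fails at once if the follower is tipped (more than 0.35 rad) (angle between follower's own z axis and vertical above 0.35 rad).
It fails at once if the fingers touch the cassette (more than 1 N) (contact force between the fingers and cassette above 1 N).
It fails at once if the cassette is lifted (more than 8 mm) (z of cassette in the frame of fixture above 0.028 m).
It fails at once if the forceps, the petri dish or the mould is moved (more than 15 mm) (distance of any of forceps, petri_dish, mould from where it was at the start of the episode above 0.015 m).
It also fails if it takes over 48 s, if anything falls off the work surface, if the arm or the gripper's body presses on something with over 40 N, if the wrist force passes 120 N, or if a joint passes its speed limit or range.

### The arm

A 6-joint arm with a two-finger parallel gripper is mounted at the origin on a cart in front of the work surface, level with it; the furniture and walls round the work are solid. World frame = base frame: x ahead of the robot, y to its left, z up, the work surface at z = 0. Lengths are in m, angles in rad, forces in N, time in s.
With the tool pointing down it reaches from about 0.375 to 0.975 m from the base axis. Payload 3.8 kg.
Tool frame: the origin (TCP) lies between the finger pads; the fingertips stand 11 mm ahead of it and the grasp point (between the pads) lies 8 mm behind it (arm.nose_length is the z of the fingertips in the tool frame, in m); z points along the fingers, y is the line along which they close (so a half turn about z gives the same grasp; the last joint's range is limited). The gripper opens to 85 mm and grips with 20 to 120 N. Pads are 22 mm wide; open, the fingers measure 114 mm over their backs; the gripper's body (76 mm by 85 mm) begins 54 mm behind the grasp point. The pads swing forward as they close: fully open they stand 13 mm farther back than shut.
Start: joints at [1.215, 0.264, 1.604, -0, 1.274, -0.037], TCP at [0.212, 0.641, 0.242] pointing down, gripper open.
Joint ranges: [-2.63, 2.63], [-0.94, 2.18], [0.31, 2.57], [-1.31, 4.45], [0, 2.66], [-2.55, 2.55]. Speed limits (rad/s): [2.57, 2.57, 3.14, 3.14, 3.14, 3.14].

### API

Orientations are given as a unit quaternion [x, y, z, w].
In Python, from bench import monitor, optics, job_done, arm gives the robot as it stands.
- The arm moves only by the tool carry_out, never from a script. Its argument "targets" is one flat list of numbers, 5 for each row, row after row: the closure, from 0 (fully open) to 1 (shut), then the shift along the tool's x, y, z scaled (see below), then the turn about the tool's z scaled (see below). A call has exactly 10 rows; each row shifts and turns the commanded pose from where the row before left it, along the tool's axes as they then stand; what a row does not reach is not made up. The controller multiplies each number of a shift by 0.06 m and each number of a turn by 10 degrees. A row lasts 1/8 s, in which the tool goes at most 62.5 mm and 10.7 degrees, less where a joint would pass 70% of its speed; a pose out of reach is approached as far as the arm can. A call with a number of a shift or a turn outside -1 to 1 is refused whole. A call with a gripper value outside its range is refused whole. The fingers move at their own pace and stop on an object; "newtons" is the grip in N (left out, the last holds). Time passes only in rows, so rows that do not move let the fingers close, or fill a call up. It gives the time, the measured TCP pose, the force, the opening and the grip force at its end, in the units of the state.
- monitor.get_state(): the state, without advancing time (a new reading comes with each control period).
- optics.capture(name): name is "scene" or "top" or "wrist"; returns a dict with "image" (400x640x3 uint8, red, green, blue), "camera_matrix" (3x3 intrinsics, pixels), "position" and "rotation" of the camera in the world. Camera axes: x right, y up, looking along -z (the intrinsics and any distortion apply to the point x, -y, -z); pixel columns grow to the right and rows downward; lengths in m; the calibration is good to about 2 mm. A picture is of the moment at which its call begins. There is no depth.
- job_done(): hands the job in; it is judged then, once.
The state is a dict: "time_s": time; "q": joint angles; "dq": joint speeds; "joint_efforts": joint torques, N m; "position": TCP position; "orientation": TCP orientation; "wrist_force": force on the tool from outside, world axes, zero at the start; "wrist_torque": the same for the moment, N m; "grip_width": finger opening in m; "gripper_force": force on a finger pad.
Only numpy, scipy, OpenCV 4.12 (cv2) and the standard library are available. Lean on these libraries where they do the work, as an engineer would, in place of code of your own. Each camera call takes 0.05 s, during which the arm holds its last target. There are 200 camera calls.

## Working session

There is one attempt and no reset: what is moved stays moved. The work goes in short steps, Python scripts to look and compute and a tool call to move; the robot and the scene stay as the last step left them, time stands still between calls to the robot, and variables do not carry over. Pictures are saved under pics/ and viewed, at most 10 in all, crops included, and the job is handed in when it is done.

Besides the shell and the picture viewer there is one more tool, called after "Emit:" as name(argument=value, ...) on one line, values as JSON. carry_out: Moves the arm, as the interface text tells. Shifts and turns lie within -1 to 1; 1 stands for 0.06 m of shift or 10 degrees of turn. Its arguments: {"type":"object","properties":{"targets":{"type":"array","items":{"type":"number"}},"newtons":{"type":"number"}},"required":["targets"]}

```bash
mkdir -p pics
cat > h.py <<'E'
from bench import monitor, optics, job_done, arm
import numpy as np, cv2
def cap(n,f):
    d=optics.capture(n); cv2.imwrite('pics/'+f,d['image'][:,:,::-1]); return d
def ray(d,u,v,z):
    K=np.array(d['camera_matrix']); c=np.linalg.solve(K,[u,v,1.]); R=np.array(d['rotation']); 
    r=R@np.array([c[0],-c[1],-c[2]]); p=np.array(d['position']); return p+r*(z-p[2])/r[2]
def proj(d,P):
    K=np.array(d['camera_matrix']);R=np.array(d['rotation']);q=R.T@(np.array(P)-np.array(d['position']))
    w=K@np.array([q[0],-q[1],-q[2]]);return w[:2]/w[2]
E
python3 - <<'E'
from h import *
import pickle
for n in('top','scene'):
    d=cap(n,n+'0.png'); pickle.dump(d,open(n+'.pkl','wb')); print(n,np.round(d['position'],3),np.round(d['rotation'],3).tolist(),np.round(d['camera_matrix'],1).tolist(),[k for k in d])
s=monitor.get_state(); print(s)
E
```

```text
top [ 0.462 -0.052  0.88 ] [-0.045, 0.015, 0.711, -0.701] [[480.5, 0.0, 318.5], [0.0, 480.5, 204.9], [0.0, 0.0, 1.0]] ['image', 'camera_matrix', 'position', 'rotation']
scene [-0.032 -0.466  0.45 ] [0.453, -0.241, -0.386, 0.767] [[419.2, 0.0, 315.9], [0.0, 419.2, 195.8], [0.0, 0.0, 1.0]] ['image', 'camera_matrix', 'position', 'rotation']
{'time_s': 0.1, 'q': array([ 1.21512661e+00,  2.64688672e-01,  1.60527425e+00, -3.28101730e-05,
        1.27372295e+00, -3.69015111e-02]), 'dq': array([ 4.57459094e-04, -3.46646755e-03, -3.03211220e-03, -1.56111619e-03,
       -6.77757574e-05,  6.40238872e-06]), 'joint_efforts': array([-3.49401271e-04, -5.16701353e+01, -3.68590665e+01, -1.35781047e-04,
        6.17129277e-03, -1.03046335e-05]), 'position': array([0.2113246 , 0.64036842, 0.24105932]), 'orientation': array([ 1.58705303e-01,  9.87325443e-01, -1.02957265e-03, -1.88737835e-04]), 'wrist_force': array([-0.92603587, -0.57141223,  0.17041751]), 'wrist_torque': array([ 0.02536718, -0.00231535,  0.00739445]), 'gripper_force': 0.0, 'grip_width': 0.08550128984063776}
```

View pics/top0.png

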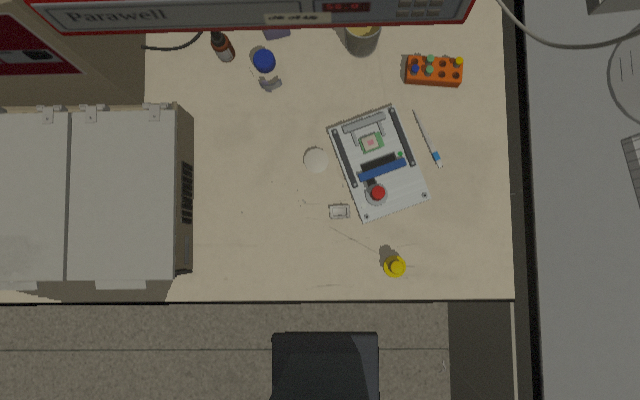

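View pics/scene0.png

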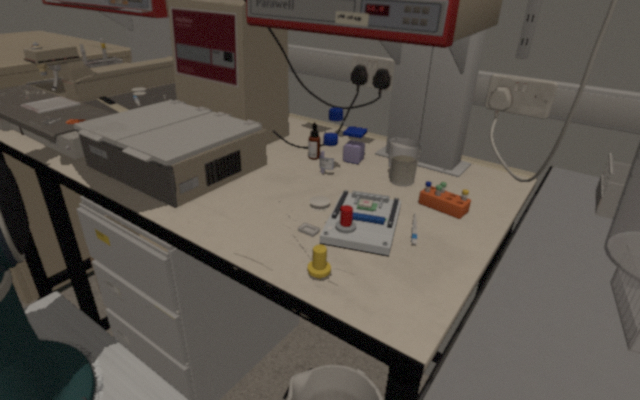

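The top view shows the tilted clamp (plate corners about (327,126), (392,104), (430,197), (364,222)), red knob at (377,193), and the yellow decoy at (395,267). I'll enlarge the clamp to fit its corners.

Run:
```python
from h import *
im=cv2.imread('pics/top0.png')[95:235,295:465]
cv2.imwrite('pics/c1.png',cv2.resize(im,None,fx=4.2,fy=4.2,interpolation=cv2.INTER_CUBIC))
import pickle
d=pickle.load(open('top.pkl','rb'))
for P in [(0,0,0),(0,0,.3),(.212,.641,.242)]:print(proj(d,P))
for p in [(190,110,.2),(175,275,.2),(420,12,.3),(420,35,.3)]: print(p,ray(d,*p).round(3))
```

```text
Traceback (most recent call last):
  File "h.py", line 9, in proj
    K=np.array(d['camera_matrix']);R=np.array(d['rotation']);q=R.T@(np.array(P)-np.array(d['position']))
                                                               ~~~^^~~~~~~~~~~~~~~~~~~~~~~~~~~~~~~~~~~~~
ValueError: matmul: Input operand 1 has a mismatch in its core dimension 0, with gufunc signature (n?,k),(k,m?)->(n?,m?) (size 3 is different from 4)
```

View pics/c1.png

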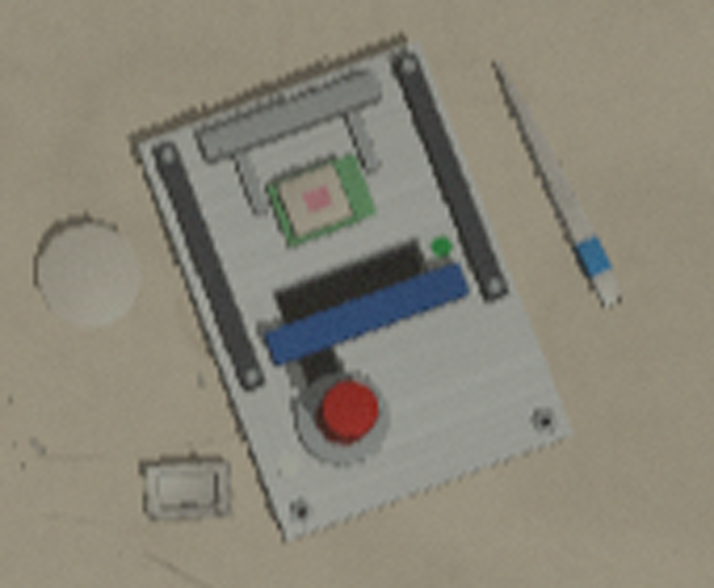

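```bash
sed -i "s/np.array(d\['rotation'\])/Q(d['rotation'])/" h.py; sed -i '2a from scipy.spatial.transform import Rotation\ndef Q(r):\n    r=np.array(r); return Rotation.from_quat(r).as_matrix() if r.size==4 else r' h.py
python3 - <<'E'
from h import *
import pickle
from scipy.optimize import least_squares
d=pickle.load(open('top.pkl','rb'))
for P in [(0,0,0),(.212,.641,.242)]:print(proj(d,P).round())
F=np.array([[-95,65,20],[-95,-65,20],[0,-41,20],[-30,55,29],[-30,-55,29],[82,55,29],[82,-55,29],[68,40,32],[68,-40,32]])/1e3
px=np.array([[285,540],[568,433],[442,247],[255,384],[497,295],[163,145],[401,54],[206,160],[382,98]])
uv=np.array([294.5,94.5])+(px+.5)/4.2
def W(p,f): c,s=np.cos(p[2]),np.sin(p[2]); return np.array([p[0]+c*f[0]-s*f[1],p[1]+s*f[0]+c*f[1],f[2]])
r=least_squares(lambda p:np.concatenate([proj(d,W(p,f))-u for f,u in zip(F,uv)]),[.55,-.15,.3],loss='soft_l1',f_scale=.5)
print(r.x,r.fun.reshape(-1,2).round(2).tolist())
p=r.x
for n,f in dict(start=(-.065,.025,.02),corner=(0,.025,.02),end=(0,-.025,.02)).items(): print(n,W(p,f).round(4))
k=ray(d,294.5+350.5/4.2,94.5+411.5/4.2,.065)
c,s=np.cos(p[2]),np.sin(p[2]);R=np.array([[c,-s],[s,c]])
print('knob',k,'fixture',R.T@(k[:2]-p[:2]))
for n,P,z in [('dish',(90,275),.014),('mould',(185,490),.009),('fo1',(497,65),.005),('fo2',(612,303),.005)]: 
    k=ray(d,294.5+P[0]/4.2,94.5+P[1]/4.2,z);print(n,k.round(3),(R.T@(k[:2]-p[:2])).round(3))
print('yellow',ray(d,397,266,.045))
for q in [(190,110,.2),(175,275,.2),(420,12,.3),(420,35,.3)]: print(q,ray(d,*q).round(3))
np.save('fix.npy',p)
E
```

```text
[313. 512.]
[-177.  440.]
[ 0.61326577 -0.12458075  0.34106182] [[0.01, -0.06], [1.02, 0.07], [-0.87, -0.14], [-0.27, 0.67], [0.16, 0.3], [-0.3, -0.23], [0.35, 0.06], [0.02, 0.04], [0.0, -0.82]]
start [ 0.5436 -0.1228  0.02  ]
corner [ 0.6049 -0.101   0.02  ]
end [ 0.6216 -0.1481  0.02  ]
knob [ 0.55164852 -0.12010721  0.065     ] fixture [-0.05657175  0.02482609]
dish [ 0.619 -0.013  0.014] [0.043 0.103]
mould [ 0.525 -0.053  0.009] [-0.059  0.097]
fo1 [ 0.71  -0.193  0.005] [ 0.069 -0.097]
fo2 [ 0.604 -0.239  0.005] [-0.047 -0.105]
yellow [ 0.42640291 -0.15143878  0.045     ]
(190, 110, 0.2) [0.663 0.162 0.2  ]
(175, 275, 0.2) [0.424 0.181 0.2  ]
(420, 12, 0.3) [ 0.751 -0.158  0.3  ]
(420, 35, 0.3) [ 0.721 -0.157  0.3  ]
```

Run:
```python
from h import *
import pickle
t=pickle.load(open('top.pkl','rb'));s=pickle.load(open('scene.pkl','rb'))
p=np.load('fix.npy')
for n,a,b in [('appl near corner',(176,276),(185,168)),('appl far corner',(176,105),(265,140)),('shelf corner',(466,22),(450,43)),('knob',(378.3,193),(347,208))]:
    o1,o2=np.array(t['position']),np.array(s['position'])
    d1=ray(t,*a,0)-o1; d2=ray(s,*b,0)-o2
    M=np.stack([d1,-d2],1); k,*_=np.linalg.lstsq(M,o2-o1,rcond=None)
    P,Q2=o1+k[0]*d1,o2+k[1]*d2; print(n,P.round(3),Q2.round(3))
# knob & fixture check in scene
c,sn=np.cos(p[2]),np.sin(p[2])
print('scene proj',[proj(s,(p[0]+c*x-sn*y,p[1]+sn*x+c*y,.02)).round(1).tolist() for x,y in[(-.095,.065),(-.095,-.065),(.088,-.065)]])
```

```text
appl near corner [0.417 0.212 0.105] [0.439 0.192 0.096]
appl far corner [0.712 0.229 0.067] [0.714 0.226 0.067]
shelf corner [ 0.716 -0.202  0.342] [ 0.719 -0.209  0.345]
knob [ 0.551 -0.121  0.063] [ 0.552 -0.123  0.064]
scene proj [[318.6, 234.5], [388.9, 247.1], [400.3, 200.0]]
```

Emit:
carry_out(targets=[1, 0, 0, -1, 0.9, 1, 0, 0, 0, 0.9, 1, 0, 0, 0, 0.9, 1, 0, 0, 0, 0.9, 1, 0, 0, 0, 0.9, 1, 0, 0, 0, 0.72, 1, 0, 0, 0, 0, 1, 0, 0, 0, 0, 1, 0, 0, 0, 0, 1, 0, 0, 0, 0], newtons=40)

```text
time_s: 1.35
position: [0.2116, 0.641, 0.3023]
orientation: [0.577, 0.817, -0.0, -0.0]
wrist_force: [0.7, -0.3, 0.0]
grip_width: 0.0004
gripper_force: 0.0
```

Emit:
carry_out(targets=[1, -0.5, 0, 0, 0, 1, -0.85, 0, 0, 0, 1, -0.85, 0, 0, 0, 1, -0.85, 0, 0, 0, 1, -0.85, 0, 0, 0, 1, -0.85, 0, 0, 0, 1, -0.85, 0, 0, 0, 1, -0.85, 0, 0, 0, 1, -0.85, 0, 0, 0, 1, -0.5, 0, 0, 0])

```text
time_s: 2.6
position: [0.3685, 0.198, 0.3027]
orientation: [0.577, 0.816, 0.0, 0.0]
wrist_force: [0.8, 0.5, 0.1]
grip_width: -0.0001
gripper_force: 0.0
```

```bash
cat >> h.py <<'E'
def fx():
    p=np.load('fix.npy');c,s=np.cos(p[2]),np.sin(p[2]);st=monitor.get_state()
    d=st['position']-np.array([p[0],p[1],0]);f=st['wrist_force']
    print('t',round(st['time_s'],2),'tcp fixture mm',(1e3*np.array([c*d[0]+s*d[1],-s*d[0]+c*d[1],d[2]])).round(1),'F',np.array([c*f[0]+s*f[1],-s*f[0]+c*f[1],f[2]]).round(1),'y yaw',np.degrees(2*np.arctan2(st['orientation'][1],st['orientation'][0])-np.pi/2).round(2))
E
python3 -c "from h import *;fx()"
```

```text
t 2.6 tcp fixture mm [-122.8  385.8  302.7] F [0.9 0.2 0.1] y yaw 19.47
```

Emit:
carry_out(targets=[1, -0.8, 0, 0, 0, 1, -0.8, 0, 0, 0, 1, -0.8, 0, 0, 0, 1, -0.8, 0, 0, 0, 1, -0.8, 0, 0, 0, 1, -0.8, 0, 0.2, 0, 1, -0.8, 0, 0.6, 0, 1, -0.41, 0, 0.9, 0, 1, 0, 0.1, 0.9, 0, 1, 0, 0, 0.7, 0])

```text
time_s: 3.85
position: [0.4937, -0.1382, 0.1021]
orientation: [0.577, 0.817, -0.0, -0.001]
wrist_force: [-0.3, 0.9, -0.7]
grip_width: -0.0002
gripper_force: 0.0
```

Emit:
carry_out(targets=[1, 0, 0.1, 0.4, 0, 1, 0, 0, 0.4, 0, 1, 0, 0, 0.2, 0, 1, 0, 0, 0, 0, 1, 0, 0, 0, 0, 1, 0, 0, 0, 0, 1, 0, 0, 0, 0, 1, 0, 0, 0, 0, 1, 0, 0, 0, 0, 1, 0, 0, 0, 0])

```text
time_s: 5.1
position: [0.4999, -0.1359, 0.0443]
orientation: [0.577, 0.817, -0.0, -0.0]
wrist_force: [-0.8, -0.4, 0.4]
grip_width: -0.0001
gripper_force: 0.0
```

Run:
```python
from h import *
fx()
d=cap('wrist','w1.png');t=cap('top','t1.png')
im=t['image'][95:235,295:465,::-1]
cv2.imwrite('pics/c2.png',np.hstack([cv2.resize(d['image'][:,:,::-1],(480,300)),cv2.resize(im,(300,247))[:247].__class__ and cv2.copyMakeBorder(cv2.resize(im,(300,247)),0,53,0,0,cv2.BORDER_CONSTANT)]))
```

```text
t 5.1 tcp fixture mm [-110.6   27.2   44.3] F [-0.9 -0.1  0.4] y yaw 19.53
```

View pics/c2.png

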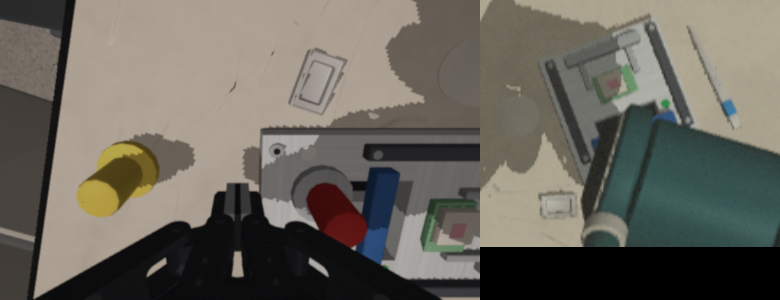

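The wrist view shows the closed fingers standing behind the red knob, in line with it and clear of the yellow decoy. Starting the push.

Emit:
carry_out(targets=[1, -0.03, 0.2, 0, 0, 1, 0, 0.2, 0, 0, 1, 0, 0.08, 0, 0, 1, 0, 0.08, 0, 0, 1, 0, 0.08, 0, 0, 1, 0, 0.08, 0, 0, 1, 0, 0.08, 0, 0, 1, 0, 0.08, 0, 0, 1, 0, 0.08, 0, 0, 1, 0, 0.08, 0, 0])

```text
time_s: 6.45
position: [0.5595, -0.1166, 0.0441]
orientation: [0.577, 0.817, -0.0, -0.0]
wrist_force: [-1.7, -0.7, 1.0]
grip_width: 0.0
gripper_force: 1.2
```

Run:
```python
from h import *
fx()
d=cap('wrist','w2.png');s=cap('scene','s2.png')
cv2.imwrite('pics/c3.png',np.hstack([cv2.resize(d['image'][:,:,::-1],(480,300)),cv2.resize(s['image'][170:270,280:380+6,::-1],(318,300))]))
```

```text
t 6.45 tcp fixture mm [-48.   25.5  44.1] F [-1.9 -0.1  1. ] y yaw 19.53
```

View pics/c3.png

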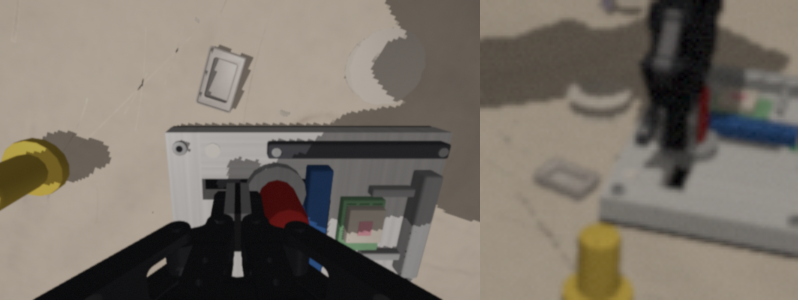

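The knob and collar are moving along the slot in front of the fingers, with the slot open behind them. The yellow decoy, mould and dish are untouched.

Emit:
carry_out(targets=[1, 0, 0.08, 0, 0, 1, 0, 0.08, 0, 0, 1, 0, 0.08, 0, 0, 1, 0, 0.04, 0, 0, 1, 0, 0.02, 0, 0, 1, 0, 0.02, 0, 0, 1, 0, 0.02, 0, 0, 1, 0, 0.02, 0, 0, 1, 0, 0, 0, 0, 1, 0, 0, 0, 0])

```text
time_s: 7.8
position: [0.5762, -0.111, 0.0447]
orientation: [0.577, 0.817, -0.003, -0.003]
wrist_force: [-15.1, -6.5, 12.7]
grip_width: 0.0001
gripper_force: 11.0
```

Run:
```python
from h import *
fx()
d=cap('wrist','w3.png');np.save('w3cam.npy',np.concatenate([d['position'],d['rotation'],np.ravel(d['camera_matrix'])]))
p=np.load('fix.npy');c,s=np.cos(p[2]),np.sin(p[2])
for x,y,z in [(0,.025,.028),(0,.025,.065),(.02,-.0,.032),(.02,.04,.032)]: print((x,y,z),proj(d,(p[0]+c*x-s*y,p[1]+s*x+c*y,z)).round(1))
# centre of red knob blob
h=cv2.cvtColor(d['image'],cv2.COLOR_RGB2HSV);m=((h[...,1]>150)&((h[...,0]<6)|(h[...,0]>174))&(h[...,2]>50));v,u=np.nonzero(m);print(u.min(),u.max(),v.min(),v.max())
```

```text
t 7.8 tcp fixture mm [-30.4  25.2  44.7] F [-16.4  -1.   12.7] y yaw 19.58
(0, 0.025, 0.028) [381.2 256.6]
(0, 0.025, 0.065) [398.  302.2]
(0.02, -0.0, 0.032) [419.7 305.4]
(0.02, 0.04, 0.032) [427.7 231.8]
344 413 243 303
```

View pics/w3.png

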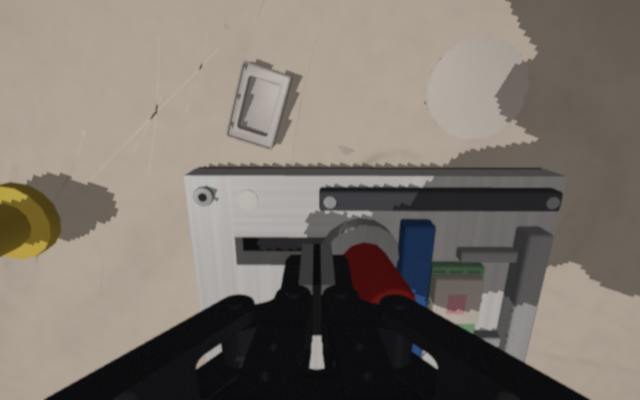

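Force has risen to 16 N sideways and 13 N up while the knob is still roughly 8 mm short. It leans a little, so the flared finger backs are pressing high on it. I'll back off and turn the tool 90° so the straight, narrow side of the fingers does the pushing.

Emit:
carry_out(targets=[1, 0, -0.05, 0, 0, 1, 0, -0.3, 0, 0, 1, 0, -0.2, 0, 0, 1, 0, 0, 0, 0.9, 1, 0, 0, 0, 0.9, 1, 0, 0, 0, 0.9, 1, 0, 0, 0, 0.9, 1, 0, 0, 0, 0.9, 1, 0, 0, 0, 0.9, 1, 0, 0, 0, 0.9])

```text
time_s: 9.1
position: [0.5485, -0.1205, 0.0443]
orientation: [0.92, 0.393, 0.0, 0.0]
wrist_force: [0.6, -0.3, 0.2]
grip_width: 0.0002
gripper_force: 0.0
```

Emit:
carry_out(targets=[1, 0, 0, 0, 0.9, 1, 0, 0, 0, 0.9, 1, 0, 0, 0, 0.9, 1, 0, 0, 0, 0, 1, 0, 0, 0, 0, 1, 0, 0, 0, 0, 1, 0, 0, 0, 0, 1, 0, 0, 0, 0, 1, 0, 0, 0, 0, 1, 0, 0, 0, 0])

```text
time_s: 10.35
position: [0.5486, -0.1205, 0.0442]
orientation: [0.985, 0.17, -0.0, -0.0]
wrist_force: [-0.3, 0.3, -0.1]
grip_width: -0.0001
gripper_force: 0.0
```

Run:
```python
from h import *
fx(); print(monitor.get_state()['q'].round(2))
d=cap('wrist','w4.png')
p=np.load('fix.npy');c,s=np.cos(p[2]),np.sin(p[2])
for x,y,z in [(0,.025,.028),(0,.025,.065),(-.01,.025,.028),(-.01,.025,.065),(.02,-.044,.032),(.02,.044,.032)]: print((x,y,z),proj(d,(p[0]+c*x-s*y,p[1]+s*x+c*y,z)).round(1))
```

```text
t 10.35 tcp fixture mm [-59.6  25.5  44.2] F [-0.2  0.4 -0.1] y yaw -70.46
[-0.26  0.26  2.02  0.    0.87  0.97]
(0, 0.025, 0.028) [318. 130.]
(0, 0.025, 0.065) [318.5 143.1]
(-0.01, 0.025, 0.028) [318.  152.8]
(-0.01, 0.025, 0.065) [318.5 172.8]
(0.02, -0.044, 0.032) [488.8  81. ]
(0.02, 0.044, 0.032) [271.  81.]
```

View pics/w4.png

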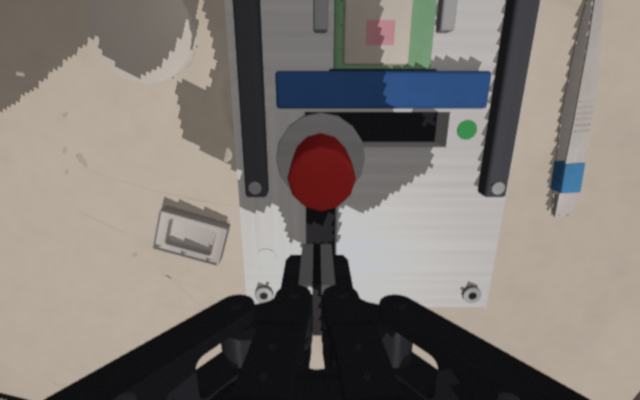

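Clear view now: the knob (top at (320,180)) is upright at about x = -12 mm, and the jaw is ahead of the collar and not yet home. Pushing with the narrow side, slightly lower.

Emit:
carry_out(targets=[1, 0, 0, 0.03, 0, 1, 0.2, 0, 0, 0, 1, 0.16, 0, 0, 0, 1, 0.04, 0, 0, 0, 1, 0.04, 0, 0, 0, 1, 0.04, 0, 0, 0, 1, 0.04, 0, 0, 0, 1, 0.04, 0, 0, 0, 1, 0, 0, 0, 0, 1, 0, 0, 0, 0])

```text
time_s: 11.65
position: [0.5803, -0.1092, 0.0424]
orientation: [0.986, 0.17, 0.0, -0.0]
wrist_force: [-1.3, -0.5, -0.4]
grip_width: -0.0003
gripper_force: 0.8
```

Run:
```python
from h import *
fx()
d=cap('wrist','w5.png')
p=np.load('fix.npy');c,s=np.cos(p[2]),np.sin(p[2])
for x,y,z in [(0,.025,.065),(-.01,.025,.065),(.02,0,.032)]: print((x,y,z),proj(d,(p[0]+c*x-s*y,p[1]+s*x+c*y,z)).round(1))
h=cv2.cvtColor(d['image'],cv2.COLOR_RGB2HSV);m=((h[...,1]>150)&((h[...,0]<6)|(h[...,0]>174))&(h[...,2]>50));v,u=np.nonzero(m);print('red',u.min(),u.max(),v.min(),v.max())
m=((h[...,1]>120)&(abs(h[...,0].astype(int)-110)<12)&(h[...,2]>40));v,u=np.nonzero(m[:,300:480]);print('blue',np.percentile(v,[1,99]))
```

```text
t 11.65 tcp fixture mm [-26.   25.5  42.4] F [-1.4 -0.  -0.4] y yaw -70.47
(0, 0.025, 0.065) [318.6 239.1]
(-0.01, 0.025, 0.065) [318.5 264.3]
(0.02, 0, 0.032) [376.4 163.7]
red 290 351 192 276
blue [137. 170.]
```

Emit:
carry_out(targets=[1, 0.02, 0, 0, 0, 1, 0.02, 0, 0, 0, 1, 0.02, 0, 0, 0, 1, 0.015, 0, 0, 0, 1, 0, 0, 0, 0, 1, 0, 0, 0, 0, 1, 0, 0, 0, 0, 1, 0, 0, 0, 0, 1, 0, 0, 0, 0, 1, 0, 0, 0, 0])

```text
time_s: 12.95
position: [0.5846, -0.1078, 0.0425]
orientation: [0.986, 0.17, 0.0, -0.0]
wrist_force: [-1.7, 0.1, -0.1]
grip_width: -0.0002
gripper_force: 0.7
```

```bash
cat > m.py <<'E'
from h import *
import sys
fx()
d=cap('wrist',sys.argv[1])
p=np.load('fix.npy');c,s=np.cos(p[2]),np.sin(p[2])
for x,y,z in [(0,.025,.065),(-.01,.025,.065),(0,-.025,.065),(.02,0,.032)]: print((x,y,z),proj(d,(p[0]+c*x-s*y,p[1]+s*x+c*y,z)).round(1))
h=cv2.cvtColor(d['image'],cv2.COLOR_RGB2HSV);m=((h[...,1]>150)&((h[...,0]<6)|(h[...,0]>174))&(h[...,2]>50));v,u=np.nonzero(m);print('red',u.min(),u.max(),v.min(),v.max())
m=((h[...,1]>120)&(abs(h[...,0].astype(int)-110)<12)&(h[...,2]>40));v,u=np.nonzero(m[:,300:480]);print('blue',np.percentile(v,[1,99]))
E
python3 m.py w6.png
```

```text
t 12.95 tcp fixture mm [-21.4  25.4  42.5] F [-1.6  0.7 -0.1] y yaw -70.47
(0, 0.025, 0.065) [318.3 250.5]
(-0.01, 0.025, 0.065) [318.3 275.1]
(0, -0.025, 0.065) [457.8 250.5]
(0.02, 0, 0.032) [375.6 174. ]
red 290 351 192 275
blue [137. 170.]
```

Emit:
carry_out(targets=[1, 0.02, 0, 0, 0, 1, 0.015, 0, 0, 0, 1, 0, 0, 0, 0, 1, 0, 0, 0, 0, 1, 0, 0, 0, 0, 1, 0, 0, 0, 0, 1, 0, 0, 0, 0, 1, 0, 0, 0, 0, 1, 0, 0, 0, 0, 1, 0, 0, 0, 0])

```text
time_s: 14.25
position: [0.5854, -0.1075, 0.0424]
orientation: [0.985, 0.17, -0.001, 0.0]
wrist_force: [-5.7, -2.9, 2.8]
grip_width: 0.0002
gripper_force: 2.8
```

```bash
python3 m.py w7.png
```

```text
t 14.25 tcp fixture mm [-20.5  25.4  42.4] F [-6.3 -0.8  2.8] y yaw -70.46
(0, 0.025, 0.065) [318.4 253.2]
(-0.01, 0.025, 0.065) [318.4 277.6]
(0, -0.025, 0.065) [457.9 253.1]
(0.02, 0, 0.032) [375.7 176. ]
red 290 351 192 276
blue [138. 171.]
```

Knob is against the corner (6 N reaction, jaw about 0.061). Backing off, turning back and going round to its left side.

Emit:
carry_out(targets=[1, -0.15, 0, 0, 0, 1, -0.5, 0, -0.1, 0, 1, 0, 0, 0, -0.9, 1, 0, 0, 0, -0.9, 1, 0, 0, 0, -0.9, 1, 0, 0, 0, -0.9, 1, 0, 0, 0, -0.9, 1, 0, 0, 0, -0.9, 1, 0, 0, 0, -0.9, 1, 0, 0, 0, -0.9])

```text
time_s: 15.55
position: [0.5504, -0.1202, 0.0489]
orientation: [0.696, 0.718, 0.001, 0.001]
wrist_force: [-0.2, -0.4, -0.1]
grip_width: 0.0001
gripper_force: 0.0
```

Emit:
carry_out(targets=[1, 0, 0, 0, -0.9, 1, 0, 0, 0, -0.9, 1, 0.4, 0, 0, 0, 1, 0.24, 0, 0, 0, 1, 0, 0.5, 0, 0, 1, 0, 0.5, 0, 0, 1, 0, 0, 0.05, 0, 1, 0, 0, 0, 0, 1, 0, 0, 0, 0, 1, 0, 0, 0, 0])

```text
time_s: 16.8
position: [0.5926, -0.064, 0.0454]
orientation: [0.577, 0.817, -0.0, -0.0]
wrist_force: [0.4, -0.5, -0.2]
grip_width: 0.0
gripper_force: 0.0
```

```bash
python3 m.py w8.png
```

```text
t 16.8 tcp fixture mm [ 0.8 63.9 45.4] F [ 0.2 -0.6 -0.2] y yaw 19.5
(0, 0.025, 0.065) [317.3 379.5]
(-0.01, 0.025, 0.065) [293.6 379.5]
(0, -0.025, 0.065) [317.3 463.7]
(0.02, 0, 0.032) [354.4 365.5]
red 309 324 336 369
blue [287. 303.]
```

View pics/w8.png

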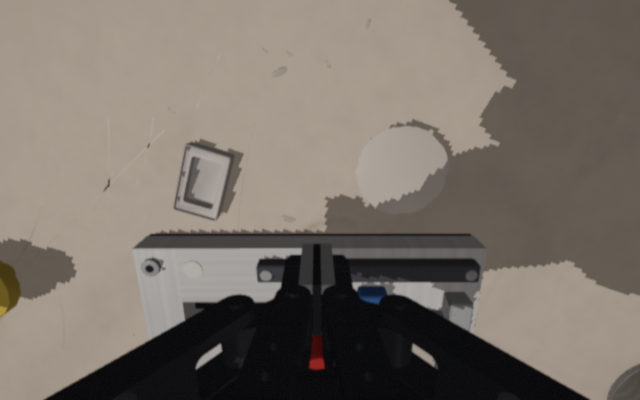

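The fingers stand behind the knob in line with the short leg (red seen through the gap at (317,350)). The dish and mould are clear, so I'm pushing right.

Emit:
carry_out(targets=[1, -0.2, 0, 0, 0, 1, -0.05, 0, 0, 0, 1, -0.05, 0, 0, 0, 1, -0.05, 0, 0, 0, 1, -0.05, 0, 0, 0, 1, -0.05, 0, 0, 0, 1, -0.05, 0, 0, 0, 1, 0, 0, 0, 0, 1, 0, 0, 0, 0, 1, 0, 0, 0, 0])

```text
time_s: 18.1
position: [0.6038, -0.0923, 0.0457]
orientation: [0.577, 0.817, 0.0, 0.0]
wrist_force: [0.3, -0.5, 0.8]
grip_width: -0.0001
gripper_force: 0.0
```

```bash
python3 -c "
from h import *
fx();s=cap('scene','s3.png');cv2.imwrite('pics/c4.png',cv2.resize(s['image'][160:270,290:440,::-1],None,fx=5,fy=5,interpolation=cv2.INTER_CUBIC))"
```

```text
t 18.1 tcp fixture mm [ 1.8 33.6 45.7] F [ 0.1 -0.5  0.8] y yaw 19.54
```

View pics/c4.png

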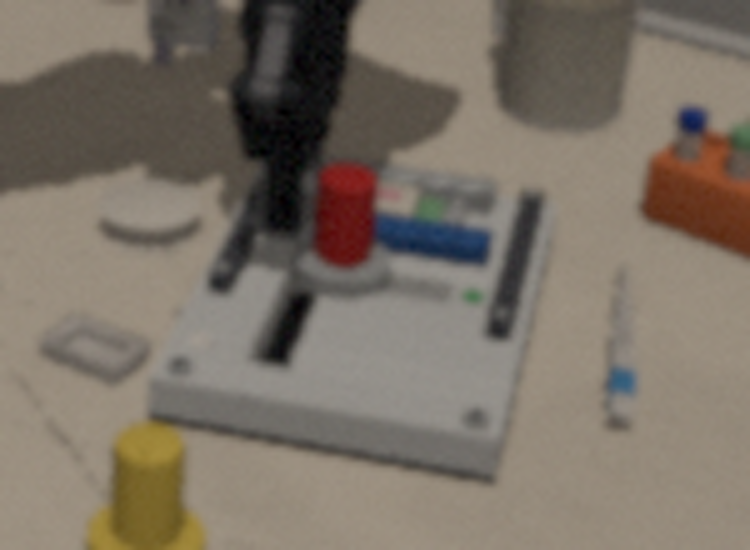

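The knob is upright and entering the short leg, with the jaw forward and the bystanders unmoved.

Emit:
carry_out(targets=[1, -0.04, -0.02, 0.04, 0, 1, -0.05, 0, 0, 0, 1, -0.05, 0, 0, 0, 1, -0.05, 0, 0, 0, 1, -0.05, 0, 0, 0, 1, -0.05, 0, 0, 0, 1, -0.05, 0, 0, 0, 1, -0.05, 0, 0, 0, 1, -0.05, 0, 0, 0, 1, -0.05, 0, 0, 0])

```text
time_s: 19.4
position: [0.6122, -0.1205, 0.0431]
orientation: [0.577, 0.817, -0.0, -0.0]
wrist_force: [0.3, 1.0, -0.3]
grip_width: -0.0001
gripper_force: 0.6
```

Emit:
carry_out(targets=[1, -0.04, 0, 0, 0, 1, -0.02, 0, 0, 0, 1, -0.02, 0, 0, 0, 1, 0, 0, 0, 0, 1, 0, 0, 0, 0, 1, 0, 0, 0, 0, 1, 0, 0, 0, 0, 1, 0, 0, 0, 0, 1, 0, 0, 0, 0, 1, 0, 0, 0, 0])

```text
time_s: 20.65
position: [0.6138, -0.1248, 0.0431]
orientation: [0.577, 0.817, 0.0, 0.0]
wrist_force: [-0.5, -0.5, -0.3]
grip_width: -0.0004
gripper_force: 0.0
```

```bash
python3 -c "
from h import *
fx()"
```

```text
t 20.65 tcp fixture mm [ 0.4 -0.4 43.1] F [-0.6 -0.3 -0.3] y yaw 19.53
```

Emit:
carry_out(targets=[1, -0.02, 0, 0, 0, 1, -0.02, 0, 0, 0, 1, -0.02, 0, 0, 0, 1, -0.015, 0, 0, 0, 1, 0, 0, 0, 0, 1, 0, 0, 0, 0, 1, 0, 0, 0, 0, 1, 0, 0, 0, 0, 1, 0, 0, 0, 0, 1, 0, 0, 0, 0])

```text
time_s: 21.9
position: [0.6154, -0.1291, 0.0431]
orientation: [0.577, 0.817, -0.0, 0.0]
wrist_force: [0.2, 0.5, 0.0]
grip_width: -0.0002
gripper_force: 0.1
```

```bash
python3 -c "
from h import *
fx()"
```

```text
t 21.9 tcp fixture mm [ 0.5 -5.  43.1] F [0.3 0.4 0. ] y yaw 19.54
```

Emit:
carry_out(targets=[1, -0.02, 0, 0, 0, 1, -0.02, 0, 0, 0, 1, 0, 0, 0, 0, 1, 0, 0, 0, 0, 1, 0, 0, 0, 0, 1, 0, 0, 0, 0, 1, 0, 0, 0, 0, 1, 0, 0, 0, 0, 1, 0, 0, 0, 0, 1, 0, 0, 0, 0])

```text
time_s: 23.15
position: [0.6155, -0.1299, 0.043]
orientation: [0.577, 0.817, 0.0, -0.001]
wrist_force: [-1.1, 5.9, 2.6]
grip_width: -0.0001
gripper_force: 3.1
```

```bash
python3 -c "
from h import *
fx()"
```

```text
t 23.15 tcp fixture mm [ 0.3 -5.7 43. ] F [0.9 5.9 2.6] y yaw 19.52
```

End wall reached (6 N). Retreating clear.

Emit:
carry_out(targets=[1, 0.05, 0, 0, 0, 1, 0.2, 0, 0, 0, 1, 0.3, 0, -0.1, 0, 1, 0, 0, -0.8, 0, 1, 0, 0, -0.8, 0, 1, 0, -0.8, -0.5, 0, 1, 0, -0.8, 0, 0, 1, 0.8, -0.8, 0, 0, 1, 0.8, -0.5, 0, 0, 1, 0.8, 0, 0, 0])

```text
time_s: 24.4
position: [0.3948, -0.024, 0.1748]
orientation: [0.578, 0.816, -0.0, 0.0]
wrist_force: [0.3, 0.3, 0.1]
grip_width: -0.0001
gripper_force: 0.0
```

Run:
```python
from h import *
fx();t=cap('top','t9.png');s=cap('scene','s9.png')
cv2.imwrite('pics/c5.png',np.hstack([cv2.resize(t['image'][95:235,295:465,::-1],(486,400),interpolation=cv2.INTER_CUBIC),cv2.resize(s['image'][170:270,320:398,::-1],(312,400),interpolation=cv2.INTER_CUBIC)]))
p=np.load('fix.npy');c,q=np.cos(p[2]),np.sin(p[2])
h=cv2.cvtColor(t['image'],cv2.COLOR_RGB2HSV)[95:235,295:465]
m=((h[...,1]>150)&((h[...,0]<8)|(h[...,0]>172))&(h[...,2]>90));v,u=np.nonzero(m)
k=ray(t,295+u.mean(),95+v.mean(),.063)[:2]-p[:2];print('knob',len(u),c*k[0]+q*k[1],-q*k[0]+c*k[1])
```

```text
t 24.4 tcp fixture mm [-172.3  167.8  174.8] F [0.4 0.1 0.1] y yaw 19.41
knob 134 0.0004511468848553586 -0.026890029884072887
```

View pics/c5.png

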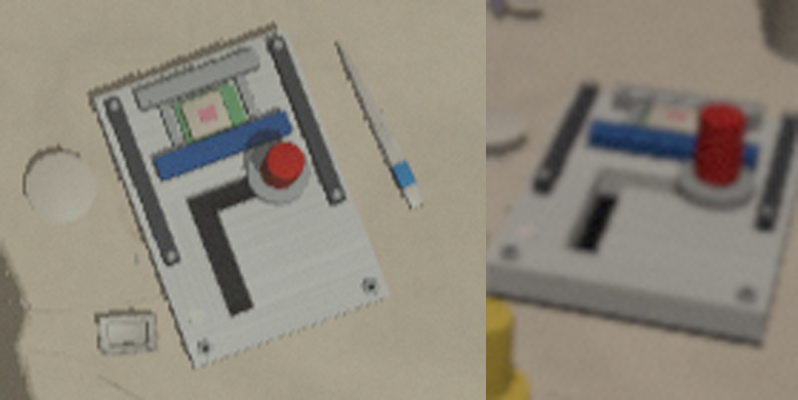

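The knob stands upright at fixture (0.5, -27) mm, the locked end. The jaw is home with the cassette up by the stop, and the hand is clear.

```bash
python3 -c "
from bench import job_done
print(job_done())"
```

```text
the job is handed in; nothing more can be done
None
```

The clamp is closed and locked: the final camera check put the knob upright at the locked end, about 2 mm from its mark. The jaw was home, the cassette was up by the stop, the bystanders looked unmoved and the hand was clear. I handed the job in at about 24 s, and the hand-in returned no verdict.

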